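# Slide a spread snap ring down an axle stub to its groove

## Task

Squeeze the circlip pliers that lie on the wooden rest so that the snap ring on their tips is fully spread, bring the ring over the top of the axle stub standing in the vise and slide it level down the shaft until it hangs at the height of the groove, clear of the bearing below. Finish while holding: the program ends with the pliers still gripped, the ring kept spread around the groove and not let go. Leave the other things on the bench where they are.

Things in the scene. Friction and masses are not known exactly. Their poses are not given: they have to be found in the camera images.
- pliers: circlip pliers lying flat on the wooden rest, a dark steel snap ring already hooked on their two jaw tips. 190 mm long, 240 with the ring; 0.28 to 0.34 kg, mass centre about x = -30 mm. Origin under the pivot (boss 22 mm across, 27 high), level with the ring's underside; +x to jaws and ring, +y to the left handle, +z up. Squeezing the handles together spreads jaws and ring
- grip (a point): where to squeeze: midway between the two black handles, x = -60, z = 14 mm in the pliers' frame (axes as theirs). Handles are bars 9 mm thick from x = -34 to -135 mm, upright outer faces z = 6 to 22 mm. Here the outer faces are 60 mm apart relaxed, 33 mm fully squeezed (then parallel). Spring: 5 N on each handle starts it, 11 N holds it fully squeezed at the built-in stop; more does no harm
- ring (a point): centre of the snap ring's hole at mid-thickness: x = 77.4, z = 2 mm in the pliers' frame (137.4 mm ahead of grip, 12 mm lower; axes as the pliers'). Ring 4 mm thick, 5 mm wide, about 56 mm outside. Spread fully, the hole is round, 46 mm; relaxed only 36 mm wide, too tight for the stub. Its gap, towards the pivot, stays under 20 mm: it goes on only over the stub's top end
- handle_l (a joint): turn of one handle (the other mirrors it): 0 rad relaxed, 0.22 rad fully squeezed, ring fully spread. From about 0.10 rad the hole clears the stub; radial play is 3 mm at 0.22 and 1.4 mm at 0.15
- vise: low grey machine vise fixed to the bench, base 220 x 100 mm, screw towards its own -x, all below 80 mm; its jaws hold the axle stub upright. Origin on the stub's axis at bench level, +z up. On the stub sits a dark bearing 68 mm across, top face 106 mm above the bench; above it the bare steel shaft, 40 mm thick
- groove (a point): centre of the ring groove on the stub's axis: 116 mm above the bench, 10 mm above the bearing's top face, 34 mm below the stub's top. The groove is a neck 36 mm thick and 7 mm high; +z up the stub
- stub_top (a point): centre of the stub's top end, 150 mm above the bench; the last 5 mm are bevelled from 40 down to 29 mm thick
- rest: fixed wooden rest under the pliers. Origin at bench level under their pivot, +x along the pliers as they start (their origin 30 mm up). Front block 30 mm high, 70 wide, x = -18 to 112 mm; rear bar 36 high, 120 wide, x = -132 to -112 mm; between them only a strip 30 wide, 8 high on the centre line, so fingers can go down beside the handles
- plain_pin: bystander: plain steel pin standing upright, 36 mm thick and 60 mm tall, no groove, loose on the bench; origin at the centre of its underside
- bearing: bystander: loose dark bearing ring lying flat, 56 mm outside, 26 mm bore, 14 mm high; origin at the centre of its underside
- wrench: bystander: steel wrench 160 mm long, lying flat; origin near its middle, underside
- screwdriver: bystander: screwdriver 190 mm long, black handle, lying flat; origin near its middle, underside
- plain_pliers: bystander: ordinary flat-nosed pliers lying flat straight on the bench, about 160 mm long and 13 mm high, no ring on the jaws; origin under the pivot
- oil_jar: bystander: amber glass jar, 72 mm thick and 100 mm tall, at one side of the bench; origin at the centre of its underside
- spray_can: bystander: metal can, 60 mm thick and 170 mm tall, at the other side; origin at the centre of its underside
There are look-alikes about, which are no part of the job. There is more than one size of the pliers; the job needs the larger.

How it is judged:
On the way:
1. the ring is carried, spread, over the top of the stub (z of ring in the frame of stub_top above 0.006 m and horizontal distance between ring and stub_top below 0.012 m and value of joint handle_l above 0.15 rad), for 0.1 s.
At the end, for the whole second after the job is handed in: The ring is round the stub, centred within 5 mm, its centre within 4.5 mm in height of the groove's centre, level within 7 degrees, still spread (handle turned more than 0.15 rad), at rest, clear of the wooden rest, with the fingers gripping the pliers with more than 4 N (horizontal distance between ring and groove below 0.005 m and z of ring in the frame of groove between -0.0045 and 0.0045 m and angle between ring's own z axis and vertical below 0.12 rad and value of joint handle_l above 0.15 rad and contact force between the fingers and pliers above 4 N and contact force between pliers and rest below 0.1 N and linear speed of pliers below 0.02 m/s); the arm keeps its last pose, push and grip.
It fails at once if another thing on the bench is shoved by more than 30 mm (distance of any of plain_pin, bearing, wrench, screwdriver, plain_pliers, oil_jar, spray_can from where it was at the start of the episode above 0.03 m).
It fails at once if the pin, jar or can is knocked over (angle between any of plain_pin, oil_jar, spray_can's own z axis and vertical above 0.5 rad).
It also fails if it takes over 45 s, if anything falls off the work surface, if the arm or the gripper's body presses on something with over 40 N, if the wrist force passes 120 N, or if a joint passes its speed limit or range.

## Robot

A 6-joint arm with a two-finger parallel gripper is mounted at the origin on the work surface. World frame = base frame: x ahead of the robot, y to its left, z up, the work surface at z = 0. Lengths are in m, angles in rad, forces in N, time in s.
With the tool pointing down it reaches from about 0.35 to 0.85 m from the base axis. Payload 8.1 kg.
Tool frame: the origin (TCP) lies between the finger pads; the fingertips stand nose_length ahead of it and the grasp point (between the pads) lies 2 mm behind it (nose_length is the distance from the TCP to the fingertips, in m); z points along the fingers, x is the direction in which the jaws open and shut, and the axes are right-handed (so a half turn about z gives the same grasp; the last joint's range is limited). The gripper opens to 93 mm and grips with 3 to 60 N. Pads are 15 mm wide; open, the fingers measure 128 mm over their backs; the gripper's body (75 mm by 188 mm) begins 65 mm behind the grasp point.
Start: joints at [-1.413, 0.13, 1.488, -0, 1.523, -0.085], TCP at [0.144, -0.582, 0.236] pointing down, gripper open.
Joint ranges: [-2.96, 2.96], [-0.89, 2.26], [0.02, 2.5], [-1.34, 4.48], [0, 2.73], [-2.66, 2.66]. Speed limits (rad/s): [2.39, 2.39, 2.79, 3.14, 3.14, 3.14].

## Interface

Orientations are given as a rotation vector (axis times angle).
In Python, from plant import * gives the robot as it stands.
- The arm moves only by the tool carry_out, never from a script. Its argument "steps" is a list of rows, each an object with "xyz": the shift along the world's x, y, z in cm, a list of three; "rot": the turn, a rotation vector about the world's x, y, z in degrees, a list of three. In form: [{"xyz": [tx, ty, tz], "rot": [rx, ry, rz]}, ...]. A call has 1 to 10 rows; each row is the pose to reach, as a shift and turn from the pose commanded when the call began; what a row does not reach only later rows make up. A row lasts 1/10 s, in which the tool goes at most 50 mm and 8.59 degrees, less where a joint would pass 70% of its speed; a pose out of reach is approached as far as the arm can. A call with a gripper value outside its range is refused whole. "grip" is the opening, from 0 (shut) to 1 (fully open), set as the call begins (left out, the last holds). The fingers move at their own pace and stop on an object; "force" is the grip in N (left out, the last holds). Time passes only in rows, so rows that repeat a pose let the fingers close. It gives the time, the measured TCP pose, the force and the opening at its end, in the units of the state.
- read_state(): the state, without advancing time (a new reading comes with each control period).
- read_camera(name): name is "scene" or "top" or "wrist"; returns the picture (420x560x3 uint8, red, green, blue); there is no depth.
- calibration(name): a dict with "fov_y" (degrees; the focal length in pixels is half the picture's height over the tangent of half this angle, whatever the lens; pixels are square), "cx", "cy" (the principal point, pixels), "xyz" and "attitude" of the camera in the world. Camera axes: x right, y down, z forward; pixel columns grow to the right and rows downward; lengths in m; the calibration is good to about 2 mm. A picture is of the moment at which its call begins: read the wrist's pose just before it. calibration takes no time and is no camera call; for the wrist camera it gives the pose at the moment of the call.
- close_job(): hands the job in, once; it reports no verdict.
The state is a dict: "t": time; "q": joint angles; "dq": joint speeds; "joint_torque": joint torques, N m; "tool_pos": TCP position; "orientation": TCP orientation; "force": force on the tool from outside, world axes, zero at the start; "wrist_torque": the same for the moment, N m; "opening": finger opening in m.
Only numpy, scipy, OpenCV 4.12 (cv2) and the standard library are available. Lean on these libraries where they do the work, as an engineer would, in place of code of your own. Each camera call takes 0.05 s, during which the arm holds its last target.

## Working session

There is one attempt and no reset: what is moved stays moved. The work goes in short steps, Python scripts to look and compute and a tool call to move; the robot and the scene stay as the last step left them, time stands still between calls to the robot, and variables do not carry over. Pictures are saved under pics/ and viewed, and the job is handed in when it is done.

Besides the shell and the picture viewer there is one more tool, called by a JSON object that holds its "api" and its "payload", one argument or row to a line. carry_out: Moves the arm, as the interface text tells. Its arguments: {"type":"object","properties":{"steps":{"type":"array","items":{"type":"object","properties":{"xyz":{"type":"array","items":{"type":"number"}},"rot":{"type":"array","items":{"type":"number"}}}}},"grip":{"type":"number"},"force":{"type":"number"}},"required":["steps"]}

```bash
ls; mkdir -p pics
python3 - <<'E'
from plant import *
import cv2
s=read_state();print(s)
for n in ["scene","top","wrist"]:
    print(n,calibration(n))
    cv2.imwrite(f"pics/{n}0.png",read_camera(n)[:,:,::-1])
try: print(nose_length)
except Exception as e: print(e)
E
```

```text
pics
{'t': 0.0, 'q': array([-1.41341719e+00,  1.31133540e-01,  1.48925273e+00,  1.30372226e-05,
        1.52299341e+00, -8.53922069e-02]), 'dq': array([-0.00129045,  0.00053961, -0.00077109, -0.0013831 ,  0.00065689,
        0.00083282]), 'joint_torque': array([-1.02495915e-05, -5.59848368e+01, -4.91756737e+01,  7.66647840e-02,
        3.55540076e-02, -1.54631721e-04]), 'tool_pos': array([ 0.1441845 , -0.58187794,  0.23461849]), 'orientation': array([-2.47311780e+00,  1.93535048e+00,  2.04029928e-03]), 'force': array([0.06452622, 0.58173902, 0.07110908]), 'wrist_torque': array([-0.00039658, -0.01237125,  0.00608653]), 'opening': 0.09296468586044092}
scene {'fov_y': 48.43561431294696, 'cx': 277.16308079208267, 'cy': 204.00679971611086, 'xyz': array([0.9024283 , 0.53465077, 1.08469181]), 'attitude': array([-0.84364963, -2.71157327,  0.81211544])}
top {'fov_y': 57.397215841727956, 'cx': 277.07218638335473, 'cy': 211.609886074147, 'xyz': array([ 0.38235136, -0.01689898,  1.37673409]), 'attitude': array([-2.17262696,  2.17271607, -0.11123118])}
wrist {'fov_y': 69.8454446452006, 'cx': 276.40033644403115, 'cy': 207.3417446212726, 'xyz': array([ 0.22390779, -0.56220228,  0.38354418]), 'attitude': array([ 2.27976255, -1.78266331, -0.27020203])}
0.017
```

View pics/scene0.png

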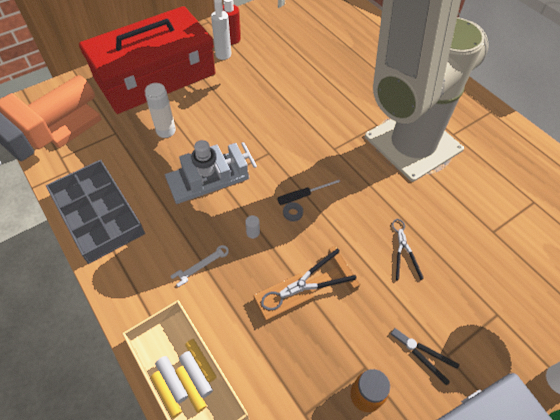

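View pics/top0.png

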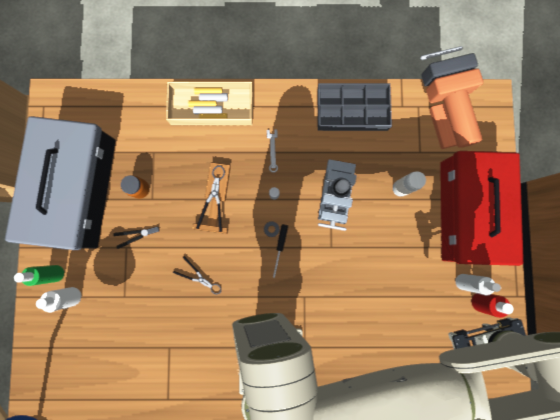

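View pics/wrist0.png

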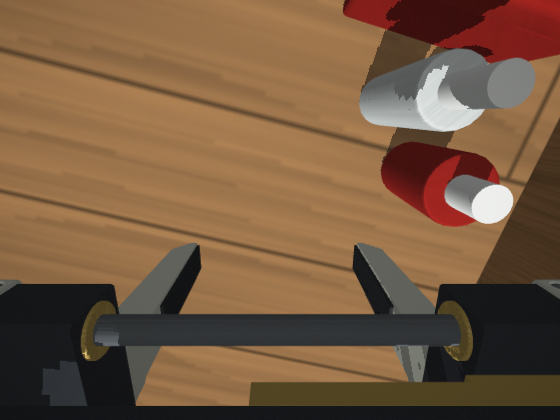

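Top view: target pliers on the rest, ring about (218,171), pivot (213,185). Vise with stub about (342,187). Small pliers without a rest at (200,275). Next I'll zoom in.

```bash
cat > h.py <<'E'
import numpy as np, cv2
from scipy.spatial.transform import Rotation as R
def f(c): return 210/np.tan(np.radians(c["fov_y"])/2)
def ray(c,uv):
    d=np.array([(uv[0]-c["cx"])/f(c),(uv[1]-c["cy"])/f(c),1.])
    return np.array(c["xyz"]),R.from_rotvec(c["attitude"]).apply(d)
def plane(c,uv,z):
    o,d=ray(c,uv); return o+d*(z-o[2])/d[2]
def tri(c1,u1,c2,u2):
    o1,d1=ray(c1,u1);o2,d2=ray(c2,u2);d1=d1/np.linalg.norm(d1);d2=d2/np.linalg.norm(d2)
    s=np.linalg.lstsq(np.stack([d1,-d2],1),o2-o1,rcond=None)[0]
    a=o1+s[0]*d1;b=o2+s[1]*d2
    return (a+b)/2,np.linalg.norm(a-b)
def proj(c,p):
    q=R.from_rotvec(c["attitude"]).inv().apply(np.array(p)-c["xyz"])
    return np.array([c["cx"]+f(c)*q[0]/q[2],c["cy"]+f(c)*q[1]/q[2]])
E
python3 - <<'E'
import cv2
def crop(n,o,x,y,w,h,k):
    i=cv2.imread(f"pics/{n}.png")[y:y+h,x:x+w]
    cv2.imwrite(f"pics/{o}.png",cv2.resize(i,None,fx=k,fy=k,interpolation=cv2.INTER_CUBIC))
crop("top0","top_pl",180,150,65,90,6)
crop("top0","top_v",310,150,65,90,6)
crop("scene0","sc_pl",245,235,120,90,6)
crop("scene0","sc_v",160,130,110,80,6)
E
```

```text
(no output)
```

View pics/top_pl.png

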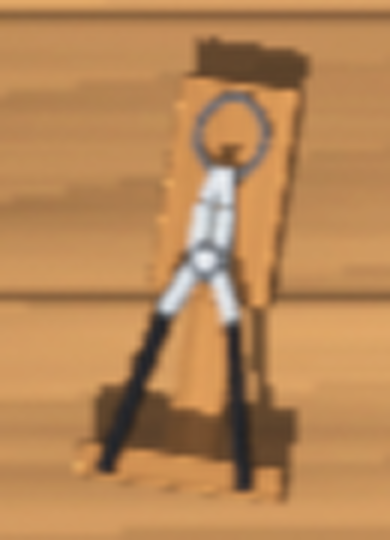

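View pics/top_v.png

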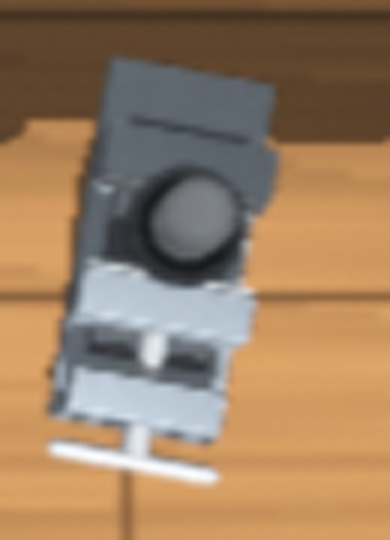

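View pics/sc_pl.png

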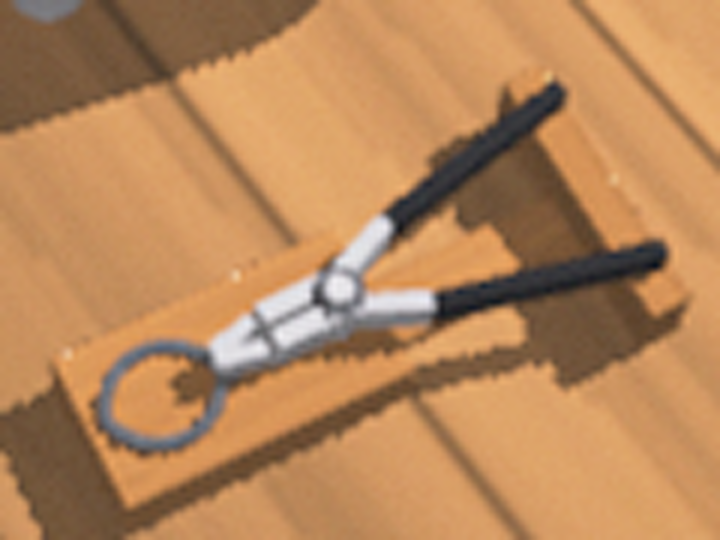

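View pics/sc_v.png

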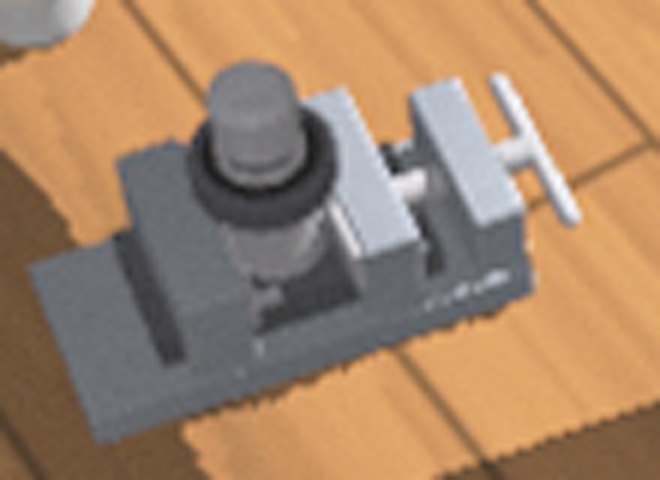

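Run:
```python
from plant import *
from h import *
T=calibration("top");S=calibration("scene")
def c(x,y,x0,y0): return (x0+(x+.5)/6-.5,y0+(y+.5)/6-.5)
P={}
for n,a,b in [("ring",c(232,133,180,150),c(162,396,245,235)),("pivtop",c(204,259,180,150),c(340,285,245,235)),
 ("hL",c(104,467,180,150),c(660,254,245,235)),("hR",c(243,487,180,150),c(560,95,245,235)),("stub",c(197,212,310,150),c(254,82,160,130))]:
    P[n],e=tri(T,a,S,b); print(n,P[n].round(4),round(e,4), plane(T,a,{'ring':.032,'pivtop':.057,'hL':.05,'hR':.05,'stub':.15}[n]).round(4),plane(S,b,{'ring':.032,'pivtop':.057,'hL':.05,'hR':.05,'stub':.15}[n]).round(4))
d=P["ring"]-P["pivtop"];print(np.linalg.norm(d[:2]),np.degrees(np.arctan2(d[1],d[0])))
```

```text
ring [0.6575 0.1877 0.0308] 0.0012 [0.6577 0.1872 0.032 ] [0.6574 0.1885 0.032 ]
pivtop [0.5786 0.1984 0.057 ] 0.0001 [0.5785 0.1985 0.057 ] [0.5786 0.1984 0.057 ]
hL [0.459  0.2566 0.0434] 0.0003 [0.4585 0.2553 0.05  ] [0.4619 0.2582 0.05  ]
hR [0.447  0.1764 0.043 ] 0.0009 [0.447 0.175 0.05 ] [0.4497 0.1791 0.05  ]
stub [ 0.59   -0.2326  0.1534] 0.0002 [ 0.5905 -0.2332  0.15  ] [ 0.5889 -0.2355  0.15  ]
0.07964029034155508 -7.714760881408493
```

Two-view heights agree with the text: ring z 0.031, pivot top 0.057, stub top 0.153. The yaw is about -8°. I'll go up and over towards the pliers, turning the tool by about +158° in total.

{"api": "carry_out", "payload": {
  "steps": [
    {"xyz": [0, 0, 5], "rot": [0, 0, 8]},
    {"xyz": [0, 1, 9], "rot": [0, 0, 16]},
    {"xyz": [1, 4, 11], "rot": [0, 0, 24]},
    {"xyz": [2, 8, 12], "rot": [0, 0, 32]},
    {"xyz": [4, 12, 12], "rot": [0, 0, 40]},
    {"xyz": [6, 16, 12], "rot": [0, 0, 48]},
    {"xyz": [8, 20, 12], "rot": [0, 0, 56]},
    {"xyz": [10, 24, 12], "rot": [0, 0, 64]},
    {"xyz": [12, 28, 12], "rot": [0, 0, 72]},
    {"xyz": [14, 32, 12], "rot": [0, 0, 80]}
  ],
  "grip": 1
}}

```text
t: 1.15
tool_pos: [0.2845, -0.2607, 0.3554]
orientation: [3.139, 0.115, 0.0]
force: [1.1, -0.6, 0.2]
opening: 0.0932
```

{"api": "carry_out", "payload": {
  "steps": [
    {"xyz": [2, 4, 0], "rot": [0, 0, 8]},
    {"xyz": [4, 8, 0], "rot": [0, 0, 16]},
    {"xyz": [6, 12, 0], "rot": [0, 0, 24]},
    {"xyz": [8, 16, 0], "rot": [0, 0, 32]},
    {"xyz": [10, 20, 0], "rot": [0, 0, 40]},
    {"xyz": [12, 24, 0], "rot": [0, 0, 48]},
    {"xyz": [14, 28, 0], "rot": [0, 0, 56]},
    {"xyz": [16, 32, 0], "rot": [0, 0, 64]},
    {"xyz": [18, 36, -2], "rot": [0, 0, 72]},
    {"xyz": [20, 40, -4], "rot": [0, 0, 78]}
  ]
}}

```text
t: 2.15
tool_pos: [0.4851, 0.1397, 0.3157]
orientation: [2.366, 2.066, 0.002]
force: [0.8, -1.1, 0.0]
opening: 0.0929
```

Run:
```python
from plant import *
from h import *
s=read_state();print(s['t'],s['tool_pos'],R.from_rotvec(s['orientation']).as_matrix().round(3),s['force'])
c=calibration("wrist");print(c)
np.save("w1.npy",c,allow_pickle=True)
cv2.imwrite("pics/w1.png",read_camera("wrist")[:,:,::-1])
```

```text
2.15 [0.48507999 0.13967746 0.31565134] [[ 0.135  0.991  0.002]
 [ 0.991 -0.135  0.   ]
 [ 0.     0.002 -1.   ]] [ 0.84156498 -1.14616837  0.04690363]
{'fov_y': 69.8454446452006, 'cx': 276.40033644403115, 'cy': 207.3417446212726, 'xyz': array([0.4025727 , 0.1508895 , 0.46433025]), 'attitude': array([2.18416299, 1.90838633, 0.2895223 ])}
```

View pics/w1.png

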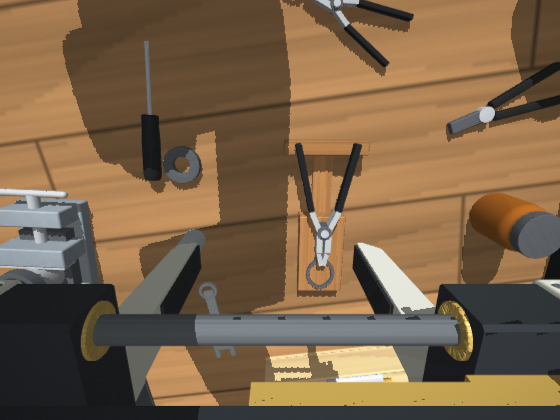

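Wrist picture: pliers with pivot boss at (325,233), ring at (319,272), handle ends near (298,146) and (358,146). The stub is not in view. I'll refine from this view.

Run:
```python
from h import *
c=np.load("w1.npy",allow_pickle=True).item()
im=cv2.imread("pics/w1.png")
hsv=cv2.cvtColor(im,cv2.COLOR_BGR2HSV)
m=((hsv[...,2]<60)&(hsv[...,1]<110)).astype(np.uint8); m[:, :285]=0;m[:,375:]=0;m[:135]=0;m[225:]=0
n,l,st,ce=cv2.connectedComponentsWithStats(m)
for i in range(1,n):
    if st[i,4]>60:
        print(st[i],ce[i]); ys,xs=np.where(l==i)
        L=cv2.fitLine(np.stack([xs,ys],1).astype(np.float32),cv2.DIST_L2,0,.01,.01).ravel()
        print(L, plane(c,ce[i],.052).round(4))
cv2.imwrite("pics/w1c.png",cv2.resize(im[130:300,270:390],None,fx=5 if 0 else 3.5,fy=3.5,interpolation=cv2.INTER_CUBIC))
print("piv",plane(c,(325,233),.057),"ring",plane(c,(319.5,272),.032))
```

```text
[295 143  19  70 428] [304.05140187 176.42523364]
[1.9276196e-01 9.8124558e-01 3.0405139e+02 1.7642523e+02] [0.4901 0.1778 0.052 ]
[335 144  26  68 550] [347.64545455 176.45818182]
[ 2.9189771e-01 -9.5644957e-01  3.4764545e+02  1.7645818e+02] [0.4983 0.2378 0.052 ]
piv [0.57632297 0.1987089  0.057     ] ring [0.6532906  0.18698826 0.032     ]
```

View pics/w1c.png

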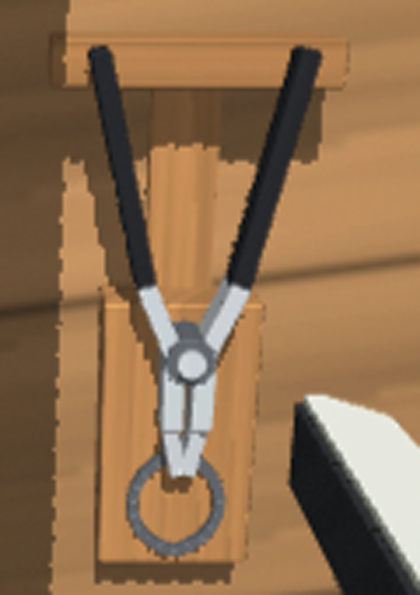

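{"api": "carry_out", "payload": {
  "steps": [
    {"xyz": [1.5, 3, -3]},
    {"xyz": [3.4, 6.9, -6]},
    {"xyz": [3.4, 6.9, -10]},
    {"xyz": [3.4, 6.9, -14]},
    {"xyz": [3.4, 6.9, -17]},
    {"xyz": [3.4, 6.9, -17]}
  ]
}}

```text
validation failed for argument at $.st...
```

Run:
```python
from plant import *
from h import *
s=read_state();print(s['t'],s['tool_pos'],s['force'])
c=calibration("wrist")
np.save("w2.npy",c,allow_pickle=True)
im=read_camera("wrist")[:,:,::-1]
cv2.imwrite("pics/w2.png",im)
c1=np.load("w1.npy",allow_pickle=True).item()
g=s['tool_pos'];print(proj(c,[.5183,.2067,.044]),proj(c,[.5775,.1985,.057]))
```

```text
2.2 [0.48492907 0.14428535 0.30974032] [-3.8007505   2.56913268 -3.59611568]
[322.64640596 195.01161456] [321.6683187 237.4693227]
```

View pics/w2.png

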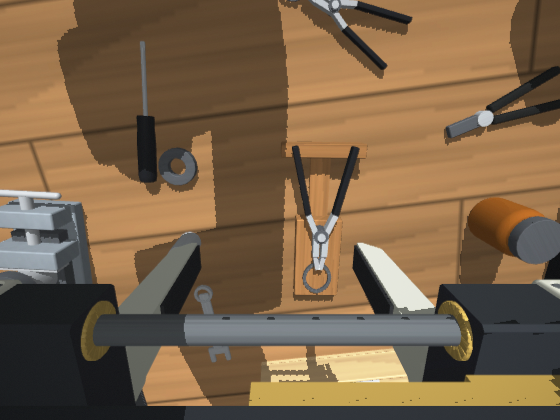

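The move was refused because each row needs a "rot". I'll resend it with zeros.

{"api": "carry_out", "payload": {
  "steps": [
    {"xyz": [1.5, 3, -3], "rot": [0, 0, 0]},
    {"xyz": [3.4, 6.4, -6], "rot": [0, 0, 0]},
    {"xyz": [3.4, 6.4, -10], "rot": [0, 0, 0]},
    {"xyz": [3.4, 6.4, -14], "rot": [0, 0, 0]},
    {"xyz": [3.4, 6.4, -17], "rot": [0, 0, 0]},
    {"xyz": [3.4, 6.4, -17], "rot": [0, 0, 0]},
    {"xyz": [3.4, 6.4, -17], "rot": [0, 0, 0]}
  ]
}}

```text
t: 2.95
tool_pos: [0.5182, 0.2012, 0.1462]
orientation: [-2.373, -2.058, 0.001]
force: [-0.0, 0.5, 0.4]
opening: 0.0933
```

Run:
```python
from plant import *
from h import *
s=read_state();print(s['t'],s['tool_pos'],R.from_rotvec(s['orientation']).as_matrix().round(3)[:,0],s['force'])
c=calibration("wrist")
np.save("w2.npy",c,allow_pickle=True)
im=read_camera("wrist")[:,:,::-1]
cv2.imwrite("pics/w3.png",im)
print(proj(c,[.5183,.2067,.044]),proj(c,[.5775,.1985,.057]),proj(c,[.6555,.187,.032]))
```

```text
2.95 [0.51818459 0.20116532 0.14620434] [ 0.141  0.99  -0.   ] [-0.0478493   0.53237768  0.40139495]
[282.77172319 212.62244026] [282.87996814 280.56997716] [281.56142844 334.27445148]
```

View pics/w3.png

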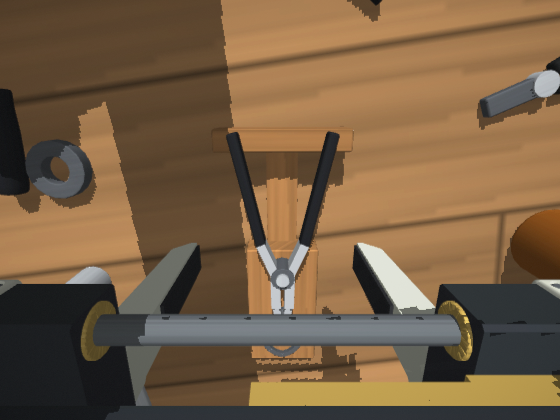

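The pivot boss shows at (283,280), against a prediction of (282.9,280.6). Going down to the grip.

{"api": "carry_out", "payload": {
  "steps": [
    {"xyz": [0, 0.5, -3], "rot": [0, 0, 0]},
    {"xyz": [0, 0.5, -6], "rot": [0, 0, 0]},
    {"xyz": [0, 0.5, -8], "rot": [0, 0, 0]},
    {"xyz": [0, 0.5, -9.5], "rot": [0, 0, 0]},
    {"xyz": [0, 0.5, -10.4], "rot": [0, 0, 0]},
    {"xyz": [0, 0.5, -10.4], "rot": [0, 0, 0]},
    {"xyz": [0, 0.5, -10.4], "rot": [0, 0, 0]}
  ]
}}

```text
t: 3.7
tool_pos: [0.5193, 0.2068, 0.043]
orientation: [2.372, 2.059, 0.003]
force: [-0.7, 0.2, 0.5]
opening: 0.0926
```

Run:
```python
from plant import *
from h import *
s=read_state();print(s['t'],s['tool_pos'],s['force'])
c=calibration("wrist")
cv2.imwrite("pics/w4.png",read_camera("wrist")[:,:,::-1])
print(proj(c,[.5775,.1985,.057]))
im=read_camera("scene")[:,:,::-1][205:345,205:405]
cv2.imwrite("pics/s4.png",cv2.resize(im,None,fx=4,fy=4,interpolation=cv2.INTER_CUBIC))
```

```text
3.7 [0.51926131 0.20682706 0.04299291] [-0.73658176  0.23350647  0.47409469]
[276.24071151 375.8361305 ]
```

View pics/w4.png

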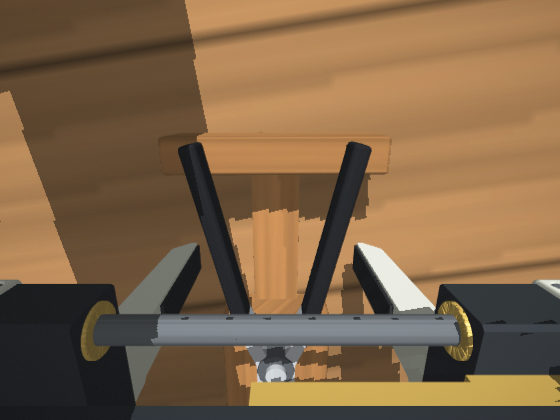

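View pics/s4.png

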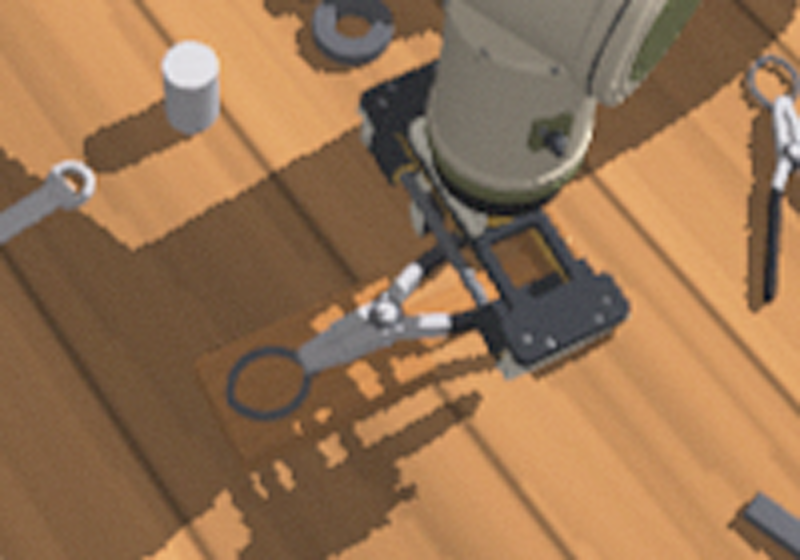

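The handles are centred between the fingers, with the boss at (275,373). I'll close on them.

{"api": "carry_out", "payload": {
  "steps": [
    {"xyz": [0, 0, 0], "rot": [0, 0, 0]},
    {"xyz": [0, 0, 0], "rot": [0, 0, 0]},
    {"xyz": [0, 0, 0], "rot": [0, 0, 0]},
    {"xyz": [0, 0, 0], "rot": [0, 0, 0]},
    {"xyz": [0, 0, 0], "rot": [0, 0, 0]},
    {"xyz": [0, 0, 0], "rot": [0, 0, 0]},
    {"xyz": [0, 0, 0], "rot": [0, 0, 0]},
    {"xyz": [0, 0, 0], "rot": [0, 0, 0]},
    {"xyz": [0, 0, 0], "rot": [0, 0, 0]},
    {"xyz": [0, 0, 0], "rot": [0, 0, 0]}
  ],
  "grip": 0,
  "force": 45
}}

```text
t: 4.8
tool_pos: [0.5182, 0.2067, 0.0418]
orientation: [-2.372, -2.059, 0.0]
force: [-3.9, 0.0, 4.3]
opening: 0.0308
```

{"api": "carry_out", "payload": {
  "steps": [
    {"xyz": [0, 0, 1], "rot": [0, 0, 0]},
    {"xyz": [0, 0, 3], "rot": [0, 0, 0]},
    {"xyz": [0, 0, 5], "rot": [0, 0, 0]},
    {"xyz": [0, 0, 8], "rot": [0, 0, 0]},
    {"xyz": [0, 0, 11], "rot": [0, 0, 0]},
    {"xyz": [0, 0, 14], "rot": [0, 0, 0]},
    {"xyz": [0, 0, 16], "rot": [0, 0, 0]},
    {"xyz": [0, 0, 16], "rot": [0, 0, 0]},
    {"xyz": [0, 0, 16], "rot": [0, 0, 0]}
  ]
}}

```text
t: 5.7
tool_pos: [0.5183, 0.2065, 0.2012]
orientation: [2.373, 2.059, 0.0]
force: [-0.4, 0.2, -3.4]
opening: 0.031
```

Run:
```python
from plant import *
from h import *
s=read_state();print(s['t'],s['tool_pos'],s['force'],s['opening'])
cv2.imwrite("pics/w5.png",read_camera("wrist")[:,:,::-1])
im=read_camera("scene")[:,:,::-1];cv2.imwrite("pics/s5f.png",im)
im2=read_camera("top")[:,:,::-1];cv2.imwrite("pics/t5f.png",im2)
b=np.array([.655,.187,.19])
for n,i in(("scene",im),("top",im2)):
    u=proj(calibration(n),b).astype(int);print(n,u-50)
    x0,y0=u-50
    cv2.imwrite(f"pics/{n}5.png",cv2.resize(i[y0:y0+100,x0:x0+100],None,fx=6,fy=6,interpolation=cv2.INTER_CUBIC))
```

```text
5.7 [0.51829539 0.20650815 0.20124088] [-0.39714715  0.209313   -3.44521005] 0.030972565068808234
scene [222 220]
top [160 112]
```

View pics/scene5.png

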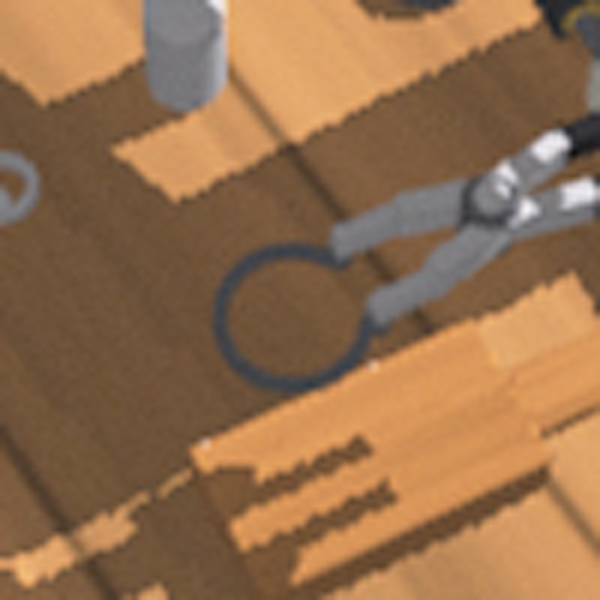

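View pics/top5.png

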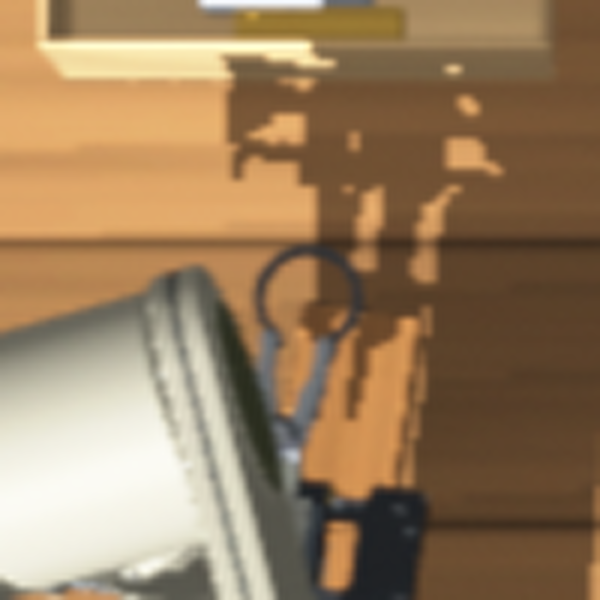

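View pics/w5.png

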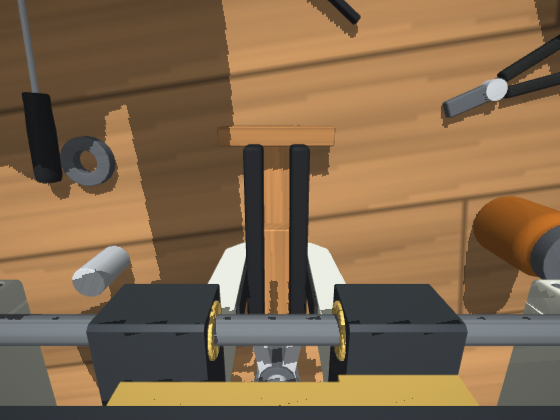

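The handles are parallel and the ring round: fully spread and lifted. Next I'll measure the ring's position and level by ellipse fits in both views.

```bash
cat > ringm.py <<'E'
from h import *
def ellipse_manual(pts): return cv2.fitEllipse(np.array(pts,np.float32).reshape(-1,1,2))
E
python3 - <<'E'
from plant import *
from h import *
# mask of ring in scene and top: bluish dark
out={}
for n,(x0,y0),cen,rad in (("scene",(222,220),(297,318),(60,100)),("top",(160,112),(309,298),(42,66))):
    im=cv2.imread(f"pics/{n}5.png");i=im.astype(int)
    m=((i[...,2]-i[...,0]<12)&(i.max(2)<150)).astype(np.uint8)*255
    yy,xx=np.mgrid[:600,:600];r=np.hypot(xx-cen[0],yy-cen[1])
    m[(r<rad[0])|(r>rad[1])]=0
    a=np.degrees(np.arctan2(yy-cen[1],xx-cen[0]))
    m[(a>-70)&(a<10) if n=="scene" else (a>20)&(a<160)]=0
    ys,xs=np.where(m>0)
    e=cv2.fitEllipse(np.stack([xs,ys],1).astype(np.float32).reshape(-1,1,2))
    print(n,e,len(xs)); out[n]=(x0+(e[0][0]+.5)/6-.5,y0+(e[0][1]+.5)/6-.5)
    im[m>0]=(0,255,0);cv2.ellipse(im,e,(0,0,255),1);cv2.imwrite(f"pics/{n}5m.png",im)
T=calibration("top");S=calibration("scene")
p,e=tri(T,out["top"],S,out["scene"]);print(out,p,e)
print(plane(T,out["top"],.191),plane(S,out["scene"],.191))
E
```

```text
scene ((292.6257629394531, 317.49261474609375), (135.74798583984375, 148.893310546875), 87.70028686523438) 4254
top ((308.3087463378906, 300.50323486328125), (98.21829986572266, 103.0777587890625), 10.220014572143555) 498
{'scene': (270.3542938232422, 272.49876912434894), 'top': (210.96812438964844, 161.66720581054688)} [0.65925225 0.18672495 0.1856836 ] 0.0018402121490422834
[0.65732326 0.18641759 0.191     ] [0.66135568 0.18815212 0.191     ]
```

```bash
cd pics; python3 -c "
import cv2
cv2.imwrite('m5.png',cv2.resize(cv2.hconcat([cv2.imread('scene5m.png')[150:450,150:500],cv2.imread('top5m.png')[150:450,150:500]]),None,fx=1.1,fy=1.1))"
```

```text
(no output)
```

View pics/m5.png

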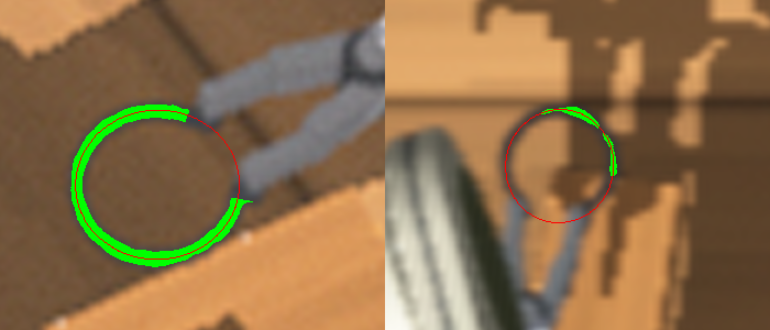

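{"api": "carry_out", "payload": {
  "steps": [
    {"xyz": [-0.4, -2, 0], "rot": [0, 0, 0]},
    {"xyz": [-1, -6, 0], "rot": [0, 0, 0]},
    {"xyz": [-1.6, -10, 0], "rot": [0, 0, 0]},
    {"xyz": [-2.3, -14, 0], "rot": [0, 0, 0]},
    {"xyz": [-3, -18, 0], "rot": [0, 0, 0]},
    {"xyz": [-3.6, -22, 0], "rot": [0, 0, 0]},
    {"xyz": [-4.2, -26, 0], "rot": [0, 0, 0]},
    {"xyz": [-4.9, -30, 0], "rot": [0, 0, 0]},
    {"xyz": [-5.5, -34, 0], "rot": [0, 0, 0]},
    {"xyz": [-6, -37, 0], "rot": [0, 0, 0]}
  ]
}}

```text
t: 6.85
tool_pos: [0.4569, -0.1653, 0.2002]
orientation: [-2.372, -2.057, 0.002]
force: [1.1, 0.7, -2.4]
opening: 0.0309
```

{"api": "carry_out", "payload": {
  "steps": [
    {"xyz": [-0.4, -2.5, 0], "rot": [0, 0, 0]},
    {"xyz": [-0.7, -4, 0], "rot": [0, 0, 0]},
    {"xyz": [-0.7, -5, 0], "rot": [0, 0, 0]},
    {"xyz": [-0.7, -5, 0], "rot": [0, 0, 0]},
    {"xyz": [-0.7, -5, 0], "rot": [0, 0, 0]}
  ]
}}

```text
t: 7.35
tool_pos: [0.4514, -0.2126, 0.2013]
orientation: [-2.372, -2.059, -0.0]
force: [-0.3, 0.1, -2.9]
opening: 0.031
```

```bash
cat > look.py <<'E'
import sys
from plant import *
from h import *
k=sys.argv[1]
s=read_state();print(s['t'],s['tool_pos'],s['force'],s['opening'])
for n,b in(("scene",[.59,-.2335,.16]),("top",[.59,-.2335,.16])):
    i=read_camera(n)[:,:,::-1].copy(); cv2.imwrite(f"pics/{n}{k}f.png",i)
    x0,y0=proj(calibration(n),b).astype(int)-40;print(n,x0,y0)
    cv2.imwrite(f"pics/{n}{k}.png",cv2.resize(i[y0:y0+80,x0:x0+80],None,fx=7,fy=7,interpolation=cv2.INTER_CUBIC))
E
python3 look.py 6
```

```text
7.35 [ 0.45141647 -0.21258555  0.20129053] [-0.26584829  0.07882103 -2.88406127] 0.03102589566837093
scene 161 101
top 303 144
```

View pics/scene6.png

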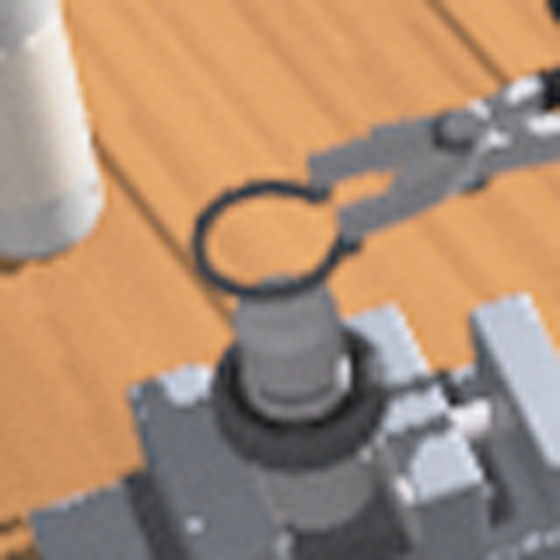

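View pics/top6.png

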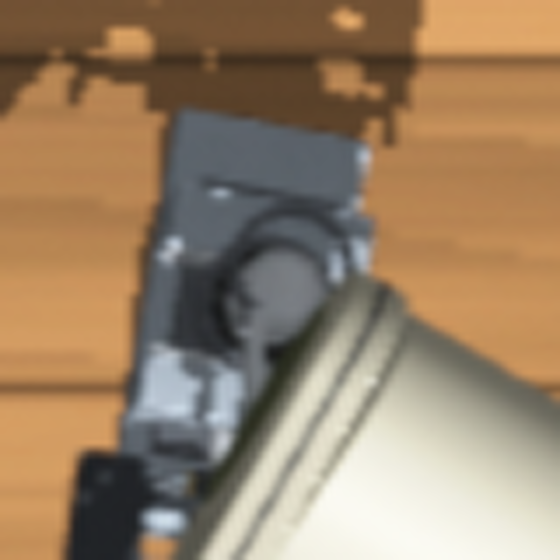

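```bash
cat > fit.py <<'E'
import sys
from plant import *
from h import *
k=sys.argv[1]; cfg=eval(sys.argv[2])
T=calibration("top");S=calibration("scene")
for n,(cen,r0,r1,thr,cuts) in cfg.items():
    c=T if n=="top" else S
    x0,y0=proj(c,[.59,-.2335,.16]).astype(int)-40
    im=cv2.imread(f"pics/{n}{k}.png")
    m=(im.max(2)<thr)
    yy,xx=np.mgrid[:560,:560];r=np.hypot(xx-cen[0],yy-cen[1]);m&=(r>r0)&(r<r1)
    a=np.degrees(np.arctan2(yy-cen[1],xx-cen[0]))
    for lo,hi in cuts: m&=~((a>lo)&(a<hi))
    ys,xs=np.where(m)
    e=cv2.fitEllipse(np.stack([xs,ys],1).astype(np.float32).reshape(-1,1,2))
    uv=(x0+(e[0][0]+.5)/7-.5,y0+(e[0][1]+.5)/7-.5)
    print(n,e,len(xs),"uv",np.round(uv,2))
    im[m]=(0,255,0);cv2.ellipse(im,e,(0,0,255),1);cv2.imwrite(f"pics/{n}{k}m.png",im)
a=cv2.imread(f"pics/scene{k}m.png");b=cv2.imread(f"pics/top{k}m.png")
cv2.imwrite(f"pics/m{k}.png",cv2.hconcat([a[100:500,100:480],b[100:500,100:480]]))
E
python3 fit.py 6 '{"scene":((270,240),45,95,95,[(-70,20),(70,110)]),"top":((293,266),48,72,85,[(-10,180),(-180,-175)])}'
python3 - <<'E'
from plant import *
from h import *
T=calibration("top");S=calibration("scene")
st=np.array([.590,-.2335,.150])
for n,c in(("scene",S),("top",T)):
  x0,y0=proj(c,[.59,-.2335,.16]).astype(int)-40
  for p in (st,[.59,-.2335,.19]):
    u=proj(c,p);print(n,u,((u[0]-x0+.5)*7-.5,(u[1]-y0+.5)*7-.5))
E
```

```text
scene ((267.3221435546875, 241.05130004882812), (108.0071792602539, 141.843017578125), 83.55682373046875) 2396 uv [198.76 135.01]
top ((286.2333679199219, 260.9005432128906), (100.71957397460938, 122.98992919921875), 40.892234802246094) 2800 uv [343.46 180.84]
scene [201.92768682 143.90219964] (np.float64(289.4938077441835), np.float64(303.31539745750945))
scene [200.07193965 133.53365731] (np.float64(276.50357756097117), np.float64(230.7356011586042))
top [342.51823095 185.06176019] (np.float64(279.62761663869617), np.float64(290.4323213482869))
top [344.73352826 182.92748553] (np.float64(295.13469779491226), np.float64(275.4923987181112))
```

View pics/m6.png

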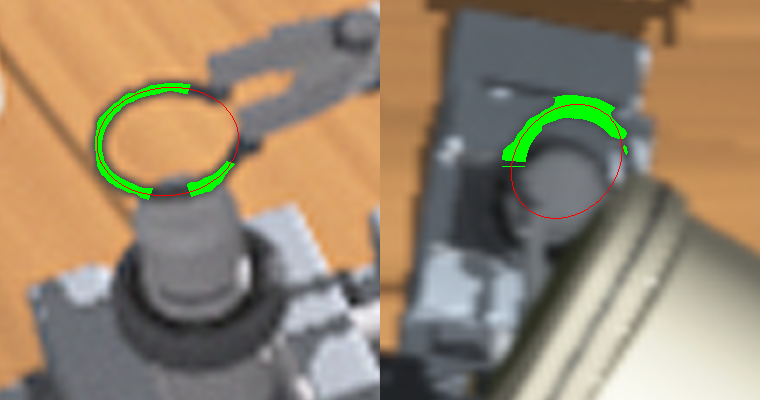

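Run:
```python
from plant import *
from h import *
T=calibration("top");S=calibration("scene")
g=lambda c,x,y:(lambda o:(o[0]+(x+.5)/7-.5,o[1]+(y+.5)/7-.5))(proj(c,[.59,-.2335,.16]).astype(int)-40)
for sc,tp in(((267.3,241),(291,266)),((270,240),(291,266)),((268,240),(292,264))):
    print(tri(T,g(T,*tp),S,g(S,*sc)), plane(T,g(T,*tp),.191),plane(S,g(S,*sc),.191),plane(S,g(S,*sc),.187))
# front of ring (far) points: extremes in scene
```

```text
(array([ 0.59466556, -0.23206245,  0.18864666]), np.float64(0.00029765676730462645)) [ 0.5941246  -0.23154156  0.191     ] [ 0.59557525 -0.23016789  0.191     ] [ 0.59420183 -0.23359108  0.187     ]
(array([ 0.59417421, -0.23164498,  0.18940149]), np.float64(0.0005824806070995791)) [ 0.5941246  -0.23154156  0.191     ] [ 0.5945263  -0.23004324  0.191     ] [ 0.59314818 -0.23346587  0.187     ]
(array([ 0.59493652, -0.23198641,  0.18960346]), np.float64(0.0008523280034774752)) [ 0.59503126 -0.23200521  0.191     ] [ 0.59512618 -0.23044817  0.191     ] [ 0.59375075 -0.23387261  0.187     ]
```

Run:
```python
from plant import *
from h import *
cv2.imwrite("pics/w6.png",read_camera("wrist")[:,:,::-1])
im=cv2.imread("pics/scene6f.png")[105:165,160:260]
cv2.imwrite("pics/s6z.png",cv2.resize(im,None,fx=8,fy=8,interpolation=cv2.INTER_CUBIC))
```

```text
(no output)
```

View pics/s6z.png

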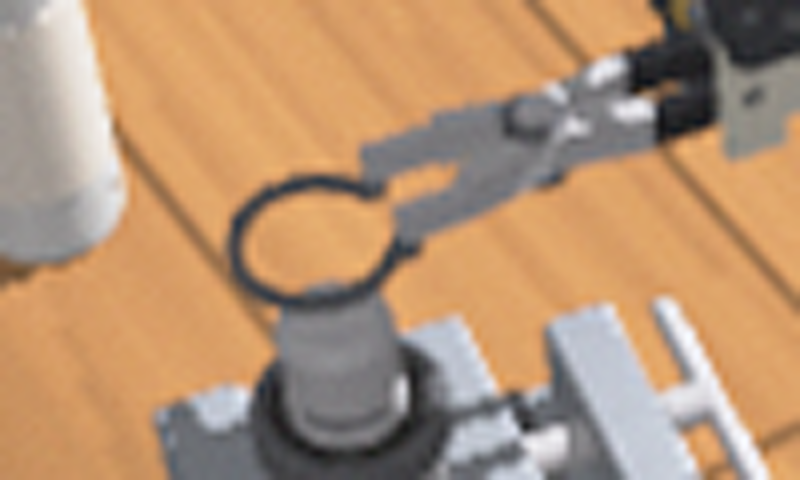

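View pics/w6.png

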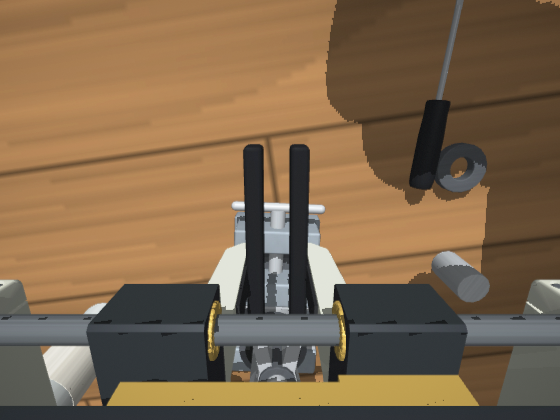

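Measured relative to the stub, the ring sits about 4 mm ahead and about 1 mm left. I'll correct that, go lower and look again.

{"api": "carry_out", "payload": {
  "steps": [
    {"xyz": [-0.2, 0, -0.5], "rot": [0, 0, 0]},
    {"xyz": [-0.4, -0.1, -1.2], "rot": [0, 0, 0]},
    {"xyz": [-0.4, -0.1, -2], "rot": [0, 0, 0]},
    {"xyz": [-0.4, -0.1, -2.2], "rot": [0, 0, 0]},
    {"xyz": [-0.4, -0.1, -2.2], "rot": [0, 0, 0]},
    {"xyz": [-0.4, -0.1, -2.2], "rot": [0, 0, 0]}
  ]
}}

```text
t: 8.1
tool_pos: [0.4473, -0.2144, 0.1796]
orientation: [-2.373, -2.059, -0.0]
force: [0.2, 0.3, -2.8]
opening: 0.0308
```

```bash
python3 look.py 7
python3 - <<'E'
from plant import *
from h import *
s=read_state();c=calibration("wrist");Rt=R.from_rotvec(s['orientation']);p=s['tool_pos']
# handle ends, grip frame -> tool: pliers x forward = ?
ax=Rt.as_matrix(); fwd=np.array([.99,-.139,0]);g=p-.002*ax[:,2]
for pitch in(-4,-2,0,2,4):
    a=np.radians(pitch); 
    f_=fwd*np.cos(a)-np.array([0,0,1])*np.sin(a); u=np.array([0,0,1])*np.cos(a)+fwd*np.sin(a)
    for sl in(0,.004): print(pitch,sl,proj(c,g+f_*(-.075+sl)+u*.008).round(1), proj(c,g+f_*(.06+sl)+u*.013).round(1))
E
cd pics; python3 -c "
import cv2
cv2.imwrite('c7.png',cv2.hconcat([cv2.imread('scene7.png')[50:450,80:480],cv2.imread('top7.png')[100:500,100:480]]))"
```

```text
8.1 [ 0.44731097 -0.21443979  0.17963956] [ 0.17194737  0.28870664 -2.78791759] 0.030792957584663723
scene 161 101
top 303 144
-4 0 [276.2 131.6] [276.5 383.8]
-4 0.004 [276.2 140.4] [276.5 389.9]
-2 0 [276.2 132.2] [276.5 381.4]
-2 0.004 [276.2 141.2] [276.5 387.2]
0 0 [276.2 133.1] [276.5 379. ]
0 0.004 [276.2 142.2] [276.5 384.5]
2 0 [276.2 134.2] [276.5 376.5]
2 0.004 [276.2 143.4] [276.5 381.7]
4 0 [276.2 135.6] [276.5 373.9]
4 0.004 [276.2 144.9] [276.5 378.9]
```

View pics/c7.png

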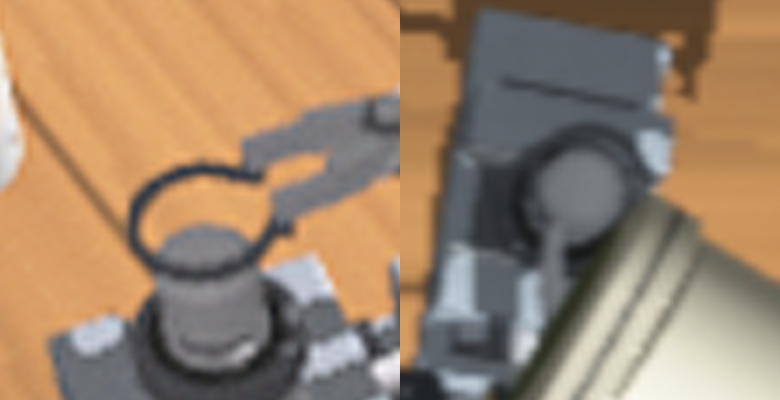

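Run:
```python
from plant import *
from h import *
im=read_camera("wrist")[:,:,::-1]
cv2.imwrite("pics/w7.png",im)
a=cv2.resize(im[130:170,226:326],None,fx=7,fy=7,interpolation=cv2.INTER_CUBIC)
b=cv2.resize(im[340:384,226:326],None,fx=7,fy=7,interpolation=cv2.INTER_CUBIC)
cv2.imwrite("pics/w7z.png",cv2.vconcat([a,b]))
```

```text
(no output)
```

View pics/w7z.png

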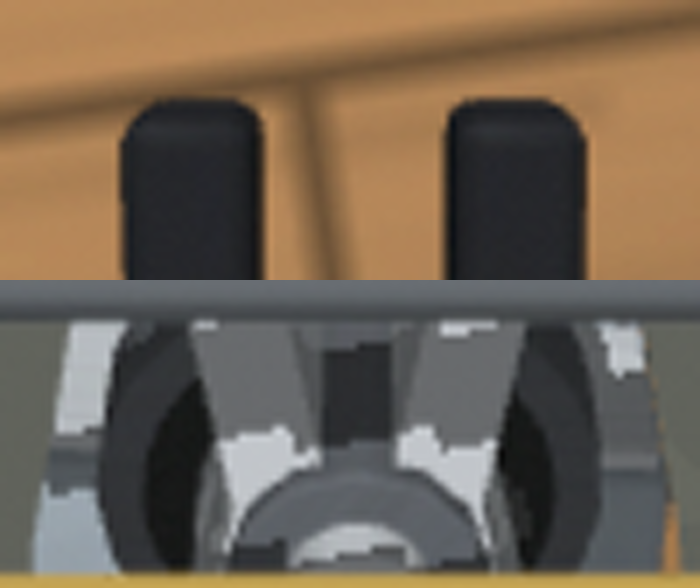

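```bash
python3 -c "
import cv2
i=cv2.imread('pics/top7f.png')[160:205,318:368]
cv2.imwrite('pics/t7z.png',cv2.resize(i,None,fx=13,fy=13,interpolation=cv2.INTER_CUBIC))
i=cv2.imread('pics/scene7f.png')[115:175,165:235]
cv2.imwrite('pics/s7z.png',cv2.resize(i,None,fx=10,fy=10,interpolation=cv2.INTER_CUBIC))"
```

```text
(no output)
```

View pics/t7z.png

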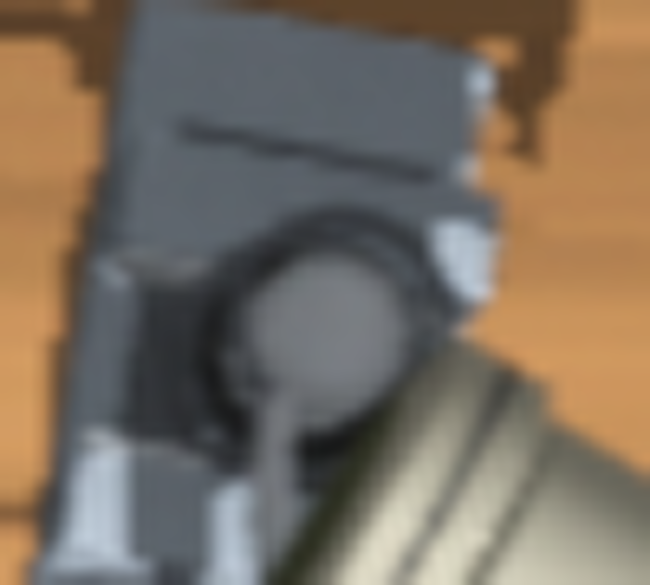

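View pics/s7z.png

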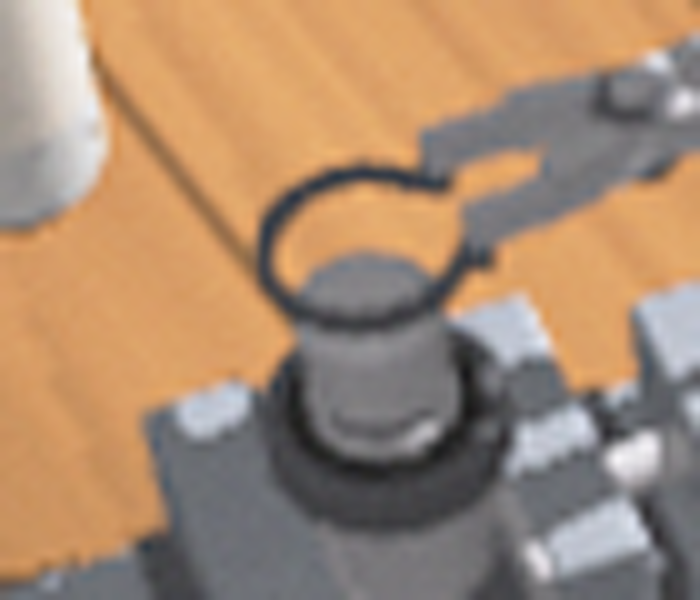

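Run:
```python
from plant import *
from h import *
from scipy.optimize import fsolve
s=read_state();c=calibration("wrist");ax=R.from_rotvec(s['orientation']).as_matrix();p=s['tool_pos']
fwd=-np.cross(ax[:,0],[0,0,1]);fwd=np.array([.99,-.139,0]);g=p-.002*ax[:,2]
def pr(sl,a,x,z):
    f_=fwd*np.cos(a)-np.array([0,0,1])*np.sin(a); u=np.array([0,0,1])*np.cos(a)+fwd*np.sin(a)
    # rotate about grip point; offset in pliers frame
    return proj(c,g+f_*(x+.06+sl)+u*(z-.014))[1]
for ze in(.022,.018,.014):
  for zb in (.027,):
    r=fsolve(lambda v:[pr(v[0],v[1],-.135,ze)-144.3,pr(v[0],v[1],-.011,zb)-366.7],[.004,0]);print(ze,r[0],np.degrees(r[1]), "ring rel grip fwd",.1374+r[0])
```

```text
0.022 0.004198479507360417 2.615752047060943 ring rel grip fwd 0.1415984795073604
0.018 0.00462791854418452 3.146716202516151 ring rel grip fwd 0.1420279185441845
0.014 0.0051166616717621075 3.72970588647288 ring rel grip fwd 0.1425166616717621
```

The wrist view says the pliers sit about 4 mm forward in the grip and about 2.6° nose-down. The scene/top height difference agrees with that. I'll level them by turning nose-up 2.6°.

{"api": "carry_out", "payload": {
  "steps": [
    {"xyz": [-0.1, 0, 0], "rot": [-0.2, -1.3, 0]},
    {"xyz": [-0.1, 0, 0], "rot": [-0.36, -2.6, 0]},
    {"xyz": [-0.1, 0, -0.5], "rot": [-0.36, -2.6, 0]},
    {"xyz": [-0.1, 0, -0.8], "rot": [-0.36, -2.6, 0]},
    {"xyz": [-0.1, 0, -0.8], "rot": [-0.36, -2.6, 0]},
    {"xyz": [-0.1, 0, -0.8], "rot": [-0.36, -2.6, 0]}
  ]
}}

```text
t: 8.85
tool_pos: [0.4462, -0.2143, 0.1714]
orientation: [2.347, 2.037, 0.047]
force: [0.4, 0.2, -3.1]
opening: 0.031
```

```bash
python3 look.py 8; python3 -c "
import cv2
i=cv2.imread('pics/top8f.png')[160:205,318:368]
a=cv2.resize(i,(500,450),interpolation=cv2.INTER_CUBIC)
cv2.imwrite('pics/t8z.png',cv2.resize(i,None,fx=13,fy=13,interpolation=cv2.INTER_CUBIC))
i=cv2.imread('pics/scene8f.png')[115:175,165:235]
cv2.imwrite('pics/s8z.png',cv2.resize(i,None,fx=10,fy=10,interpolation=cv2.INTER_CUBIC))"
```

```text
8.85 [ 0.44618457 -0.21431491  0.17140188] [ 0.39680291  0.17101645 -3.09213816] 0.03103494655201298
scene 161 101
top 303 144
```

View pics/t8z.png

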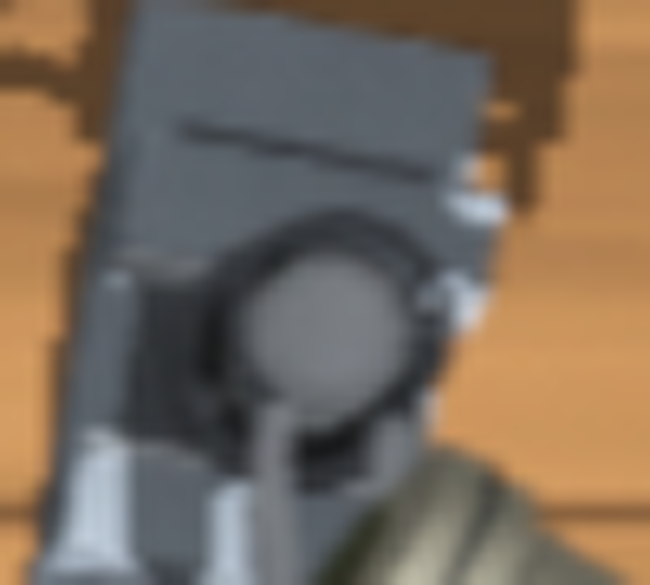

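View pics/s8z.png

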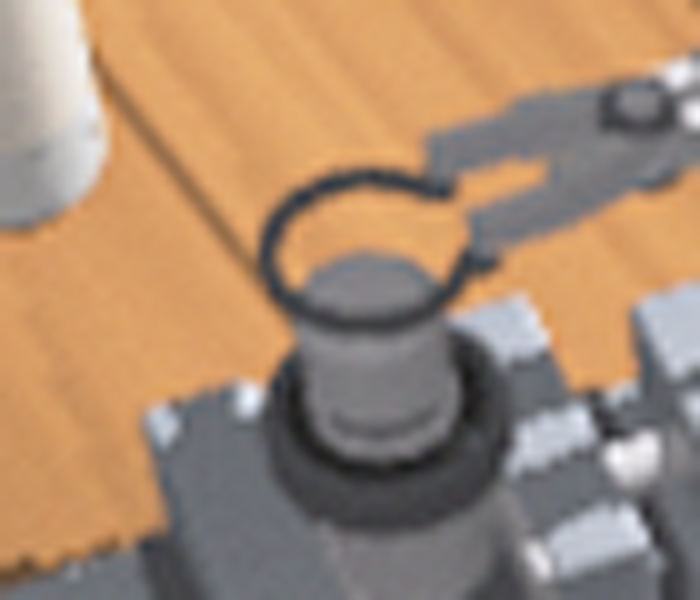

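```bash
cat > sfit.py <<'E'
import sys
from plant import *
from h import *
k=sys.argv[1];cen=eval(sys.argv[2]);thr=int(sys.argv[3])
S=calibration("scene")
im=cv2.imread(f"pics/s{k}z.png");i=im.astype(int)
m=im.max(2)<thr
yy,xx=np.mgrid[:im.shape[0],:im.shape[1]]
rr=np.hypot((xx-cen[0])/105,(yy-cen[1])/80);a=np.degrees(np.arctan2(yy-cen[1],xx-cen[0]))
m&=(rr>.85)&(rr<1.15)&~((a>-45)&(a<15))
ys,xs=np.where(m);e=cv2.fitEllipse(np.stack([xs,ys],1).astype(np.float32).reshape(-1,1,2))
u=(165+(e[0][0]+.5)/10-.5,115+(e[0][1]+.5)/10-.5)
print(e,len(xs),u)
z=[lambda z:plane(S,u,z)]
for zz in (.158,.161,.164): print(zz,plane(S,u,zz).round(4))
def mm(p): q=proj(S,p);return ((q[0]-165+.5)*10-.5,(q[1]-115+.5)*10-.5)
print("stub top pred",mm([.59,-.2335,.15]),"axis .162",mm([.59,-.2335,.162]))
im[m]=(0,255,0);cv2.ellipse(im,e,(0,0,255),1);cv2.imwrite(f"pics/s{k}m.png",im)
E
python3 sfit.py 8 '(370,250)' 95
```

```text
((367.556396484375, 251.91531372070312), (150.85374450683594, 202.83030700683594), 85.98468780517578) 6269 (201.3056396484375, 139.7415313720703)
0.158 [ 0.5869 -0.2403  0.158 ]
0.161 [ 0.5879 -0.2378  0.161 ]
0.164 [ 0.5889 -0.2353  0.164 ]
stub top pred (np.float64(373.7768682059764), np.float64(293.5219963678706)) axis .162 (np.float64(368.3165450055993), np.float64(263.0137497840867))
```

View pics/s8m.png

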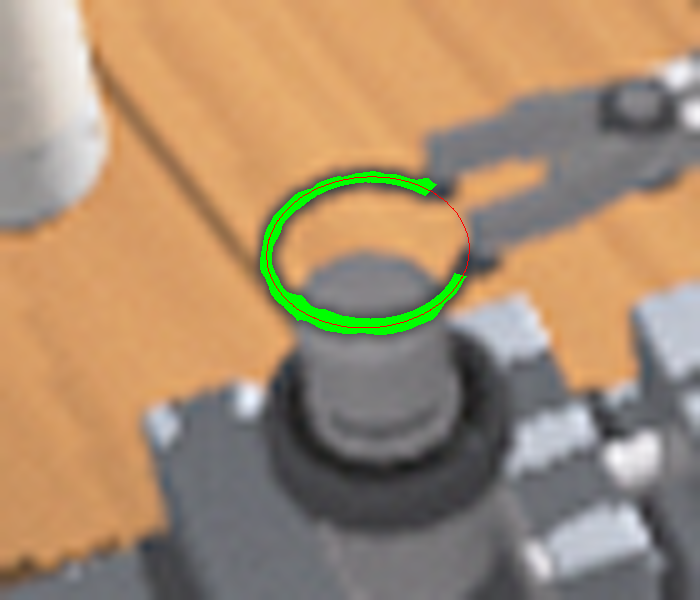

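The ring is centred in both views; the axis ratio of 0.744 against 0.733 expected means it is level. I'll lower partway, slowly.

{"api": "carry_out", "payload": {
  "steps": [
    {"xyz": [0, 0, -0.4], "rot": [0, 0, 0]},
    {"xyz": [0, 0, -0.8], "rot": [0, 0, 0]},
    {"xyz": [0, 0, -1.2], "rot": [0, 0, 0]},
    {"xyz": [0, 0, -1.6], "rot": [0, 0, 0]},
    {"xyz": [0, 0, -2], "rot": [0, 0, 0]},
    {"xyz": [0, 0, -2.4], "rot": [0, 0, 0]},
    {"xyz": [0, 0, -2.4], "rot": [0, 0, 0]},
    {"xyz": [0, 0, -2.4], "rot": [0, 0, 0]}
  ]
}}

```text
t: 9.75
tool_pos: [0.4462, -0.2144, 0.1475]
orientation: [2.346, 2.037, 0.047]
force: [0.1, -0.3, -3.0]
opening: 0.0308
```

```bash
python3 look.py 9; python3 -c "
import cv2
i=cv2.imread('pics/top9f.png')[160:205,318:368]
a=cv2.resize(i,(500,450),interpolation=cv2.INTER_CUBIC)
cv2.imwrite('pics/t9z.png',cv2.resize(i,None,fx=13,fy=13,interpolation=cv2.INTER_CUBIC))
i=cv2.imread('pics/scene9f.png')[115:175,165:235]
cv2.imwrite('pics/s9z.png',cv2.resize(i,None,fx=10,fy=10,interpolation=cv2.INTER_CUBIC))"
```

```text
9.75 [ 0.44620512 -0.21437891  0.14752818] [ 0.12528626 -0.34877913 -3.02619844] 0.030760771314519552
scene 161 101
top 303 144
```

View pics/t9z.png

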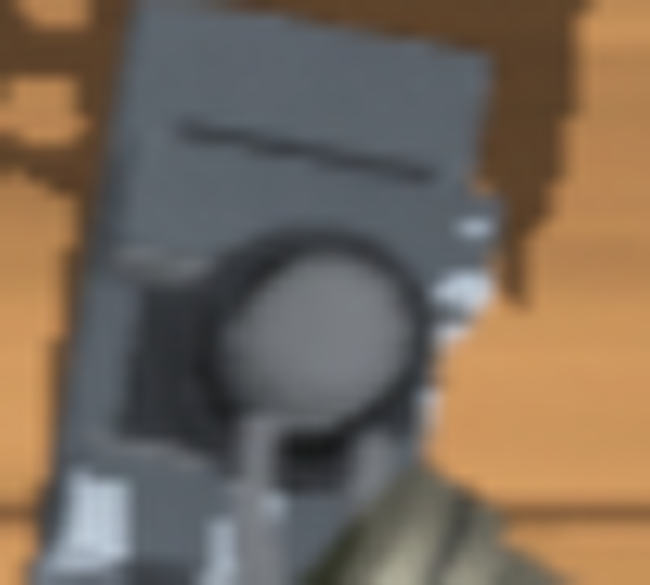

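View pics/s9z.png

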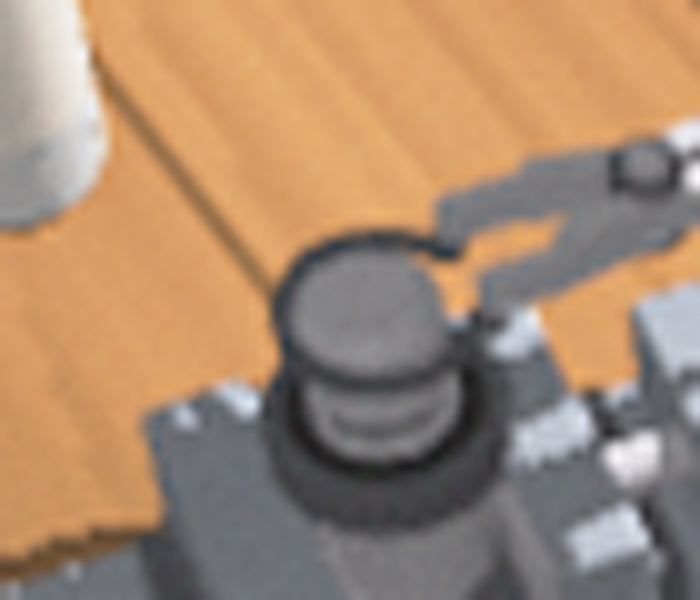

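The ring is around the shaft and the wrist force is unchanged, so nothing touches. The scene view puts the ring at about z 0.140 and kinematics at about 0.1375. I'll lower about 2.3 cm more.

{"api": "carry_out", "payload": {
  "steps": [
    {"xyz": [0, 0, -0.4], "rot": [0, 0, 0]},
    {"xyz": [0, 0, -0.8], "rot": [0, 0, 0]},
    {"xyz": [0, 0, -1.2], "rot": [0, 0, 0]},
    {"xyz": [0, 0, -1.6], "rot": [0, 0, 0]},
    {"xyz": [0, 0, -2], "rot": [0, 0, 0]},
    {"xyz": [0, 0, -2.3], "rot": [0, 0, 0]},
    {"xyz": [0, 0, -2.3], "rot": [0, 0, 0]},
    {"xyz": [0, 0, -2.3], "rot": [0, 0, 0]}
  ]
}}

```text
t: 10.65
tool_pos: [0.4463, -0.2144, 0.1246]
orientation: [2.346, 2.036, 0.047]
force: [0.6, 0.2, -2.3]
opening: 0.0306
```

```bash
python3 look.py 10; python3 -c "
import cv2
i=cv2.imread('pics/top10f.png')[160:205,318:368]
a=cv2.resize(i,(500,450),interpolation=cv2.INTER_CUBIC)
cv2.imwrite('pics/t10z.png',cv2.resize(i,None,fx=13,fy=13,interpolation=cv2.INTER_CUBIC))
i=cv2.imread('pics/scene10f.png')[115:175,165:235]
cv2.imwrite('pics/s10z.png',cv2.resize(i,None,fx=10,fy=10,interpolation=cv2.INTER_CUBIC))"
```

```text
10.65 [ 0.44626194 -0.21440077  0.12460441] [ 0.60957725  0.18532206 -2.29975155] 0.030604630083921405
scene 161 101
top 303 144
```

View pics/t10z.png

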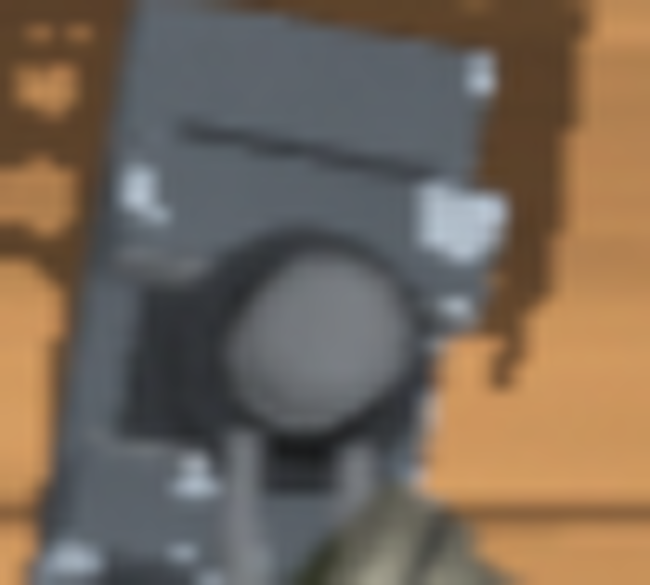

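View pics/s10z.png

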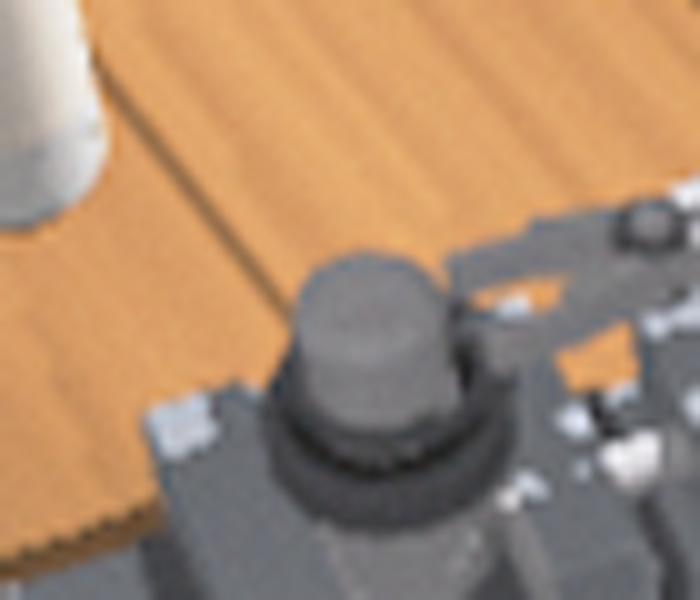

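Run:
```python
from plant import *
from h import *
acc=[]
for _ in range(6):
    acc.append(read_camera("scene")[:,:,::-1].astype(float)); s=read_state(); print(s['force'].round(2),s['tool_pos'].round(4))
i=np.mean(acc,0)[135:172,188:222].clip(20,150)
i=((i-20)/110*255).clip(0,255).astype(np.uint8)
cv2.imwrite("pics/s11.png",cv2.resize(i,None,fx=16,fy=16,interpolation=cv2.INTER_CUBIC))
```

```text
[ 0.17  1.07 -2.87] [ 0.4464 -0.2145  0.1249]
[ 0.35  0.06 -2.72] [ 0.4464 -0.2145  0.1249]
[-0.67  1.2  -2.22] [ 0.4464 -0.2145  0.1249]
[-0.34 -0.66 -3.76] [ 0.4464 -0.2145  0.1248]
[-0.2   1.22 -3.03] [ 0.4464 -0.2144  0.1248]
[-0.47  0.32 -2.79] [ 0.4463 -0.2145  0.1248]
```

View pics/s11.png

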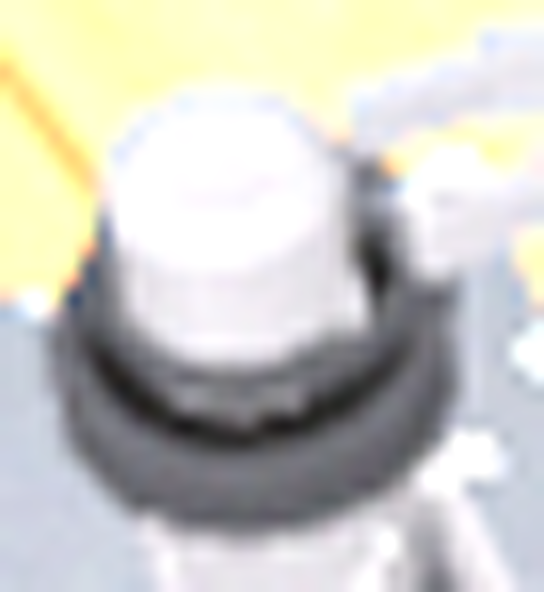

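No contact yet: the force still averages about -2.9 N. The scene view is ambiguous about height (0.115 to 0.120), so I'll use the bearing's top face as a gentle touch reference. It should touch at ring z = 0.108.

{"api": "carry_out", "payload": {
  "steps": [
    {"xyz": [0, 0, -0.1], "rot": [0, 0, 0]},
    {"xyz": [0, 0, -0.2], "rot": [0, 0, 0]},
    {"xyz": [0, 0, -0.3], "rot": [0, 0, 0]},
    {"xyz": [0, 0, -0.4], "rot": [0, 0, 0]},
    {"xyz": [0, 0, -0.4], "rot": [0, 0, 0]},
    {"xyz": [0, 0, -0.4], "rot": [0, 0, 0]}
  ],
  "force": 60
}}

```text
t: 11.65
tool_pos: [0.4462, -0.2144, 0.1206]
orientation: [2.346, 2.036, 0.047]
force: [0.1, -1.2, -3.4]
opening: 0.0299
```

```bash
cat > ft.py <<'E'
from plant import *
import numpy as np
F=[];M=[]
for _ in range(8):
    read_camera("top"); s=read_state();F.append(s['force']);M.append(s['wrist_torque'])
print(s['t'],s['tool_pos'].round(5),"F",np.mean(F,0).round(2),np.std(F,0).round(2),"M",np.mean(M,0).round(3),np.std(M,0).round(3))
E
python3 ft.py
```

```text
12.05 [ 0.44628 -0.21442  0.12066] F [-0.11 -0.2  -2.96] [0.61 0.4  0.51] M [ 0.056 -0.01   0.001] [0.025 0.013 0.026]
```

{"api": "carry_out", "payload": {
  "steps": [
    {"xyz": [0, 0, -0.1], "rot": [0, 0, 0]},
    {"xyz": [0, 0, -0.1], "rot": [0, 0, 0]}
  ]
}}

```text
t: 12.25
tool_pos: [0.4462, -0.2144, 0.1195]
orientation: [2.346, 2.036, 0.047]
force: [-0.6, 0.4, -2.7]
opening: 0.0302
```

```bash
python3 ft.py
```

```text
12.65 [ 0.44629 -0.21441  0.11968] F [-0.28 -0.   -2.64] [0.34 0.49 0.46] M [ 0.044 -0.018 -0.01 ] [0.027 0.027 0.03 ]
```

{"api": "carry_out", "payload": {
  "steps": [
    {"xyz": [0, 0, -0.1], "rot": [0, 0, 0]},
    {"xyz": [0, 0, -0.1], "rot": [0, 0, 0]}
  ]
}}

```text
t: 12.85
tool_pos: [0.4462, -0.2144, 0.1185]
orientation: [2.346, 2.037, 0.047]
force: [-1.1, -1.1, -3.2]
opening: 0.0303
```

```bash
python3 ft.py
```

```text
13.25 [ 0.44631 -0.21442  0.11865] F [-0.19  0.18 -2.93] [0.4  0.43 0.53] M [ 0.062 -0.022  0.003] [0.022 0.034 0.035]
```

{"api": "carry_out", "payload": {
  "steps": [
    {"xyz": [0, 0, -0.1], "rot": [0, 0, 0]},
    {"xyz": [0, 0, -0.1], "rot": [0, 0, 0]}
  ]
}}

```text
t: 13.45
tool_pos: [0.4462, -0.2143, 0.1175]
orientation: [2.346, 2.037, 0.047]
force: [-0.7, 0.5, -3.0]
opening: 0.0301
```

```bash
python3 ft.py
```

```text
13.85 [ 0.44628 -0.21442  0.11766] F [-0.29  0.29 -3.12] [0.44 0.57 0.47] M [ 0.041 -0.015  0.009] [0.034 0.02  0.026]
```

{"api": "carry_out", "payload": {
  "steps": [
    {"xyz": [0, 0, -0.1], "rot": [0, 0, 0]},
    {"xyz": [0, 0, -0.1], "rot": [0, 0, 0]}
  ]
}}

```text
t: 14.05
tool_pos: [0.4462, -0.2143, 0.1165]
orientation: [2.346, 2.037, 0.047]
force: [-0.0, 0.7, -2.9]
opening: 0.03
```

```bash
python3 ft.py
```

```text
14.45 [ 0.44628 -0.21439  0.11665] F [-0.14  0.05 -2.89] [0.43 0.28 0.45] M [ 0.066 -0.017  0.006] [0.026 0.03  0.021]
```

{"api": "carry_out", "payload": {
  "steps": [
    {"xyz": [0, 0, -0.1], "rot": [0, 0, 0]},
    {"xyz": [0, 0, -0.1], "rot": [0, 0, 0]}
  ]
}}

```text
t: 14.65
tool_pos: [0.4462, -0.2143, 0.1155]
orientation: [2.346, 2.037, 0.047]
force: [0.6, 0.3, -3.5]
opening: 0.0299
```

```bash
python3 ft.py
```

```text
15.05 [ 0.4463  -0.21442  0.11567] F [ 0.07  0.09 -2.65] [0.32 0.43 0.56] M [ 0.038 -0.026  0.002] [0.012 0.014 0.023]
```

{"api": "carry_out", "payload": {
  "steps": [
    {"xyz": [0, 0, -0.1], "rot": [0, 0, 0]},
    {"xyz": [0, 0, -0.1], "rot": [0, 0, 0]}
  ]
}}

```text
t: 15.25
tool_pos: [0.4462, -0.2144, 0.1145]
orientation: [2.346, 2.036, 0.047]
force: [-0.5, 0.7, -1.5]
opening: 0.03
```

```bash
python3 ft.py
```

```text
15.65 [ 0.4463  -0.21442  0.11468] F [ 0.03 -0.   -2.65] [0.44 0.52 0.6 ] M [ 0.044 -0.003  0.003] [0.03  0.031 0.019]
```

{"api": "carry_out", "payload": {
  "steps": [
    {"xyz": [0, 0, -0.1], "rot": [0, 0, 0]},
    {"xyz": [0, 0, -0.1], "rot": [0, 0, 0]}
  ]
}}

```text
t: 15.85
tool_pos: [0.4462, -0.2143, 0.1135]
orientation: [2.346, 2.037, 0.047]
force: [-0.2, -0.2, -3.1]
opening: 0.0304
```

```bash
python3 ft.py
```

```text
16.25 [ 0.44627 -0.21441  0.11363] F [-0.4  -0.02 -2.98] [0.32 0.54 0.35] M [ 0.052 -0.026 -0.002] [0.029 0.023 0.029]
```

Run:
```python
from plant import *
from h import *
acc=[read_camera("scene")[:,:,::-1].astype(float) for _ in range(4)]
i=np.mean(acc,0); cv2.imwrite("pics/s12f.png",i.astype(np.uint8))
j=((i[135:172,188:222]-20)/110*255).clip(0,255).astype(np.uint8)
k=i[125:175,170:250].clip(0,255).astype(np.uint8)
cv2.imwrite("pics/s12.png",cv2.resize(j,None,fx=16,fy=16,interpolation=cv2.INTER_CUBIC))
cv2.imwrite("pics/s12b.png",cv2.resize(k,None,fx=10,fy=10,interpolation=cv2.INTER_CUBIC))
```

```text
(no output)
```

View pics/s12.png

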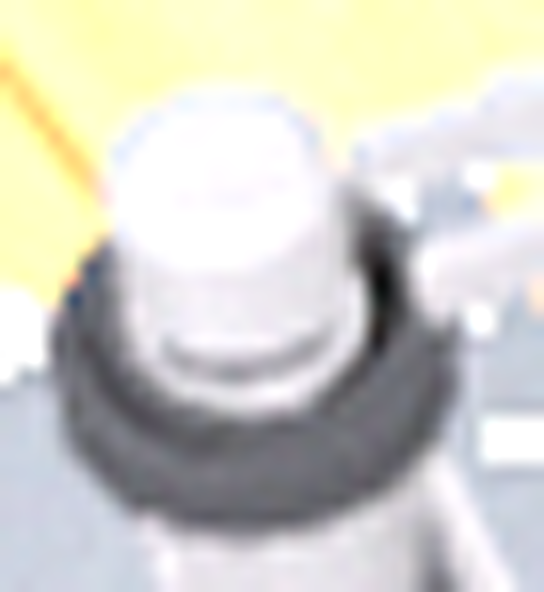

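View pics/s12b.png

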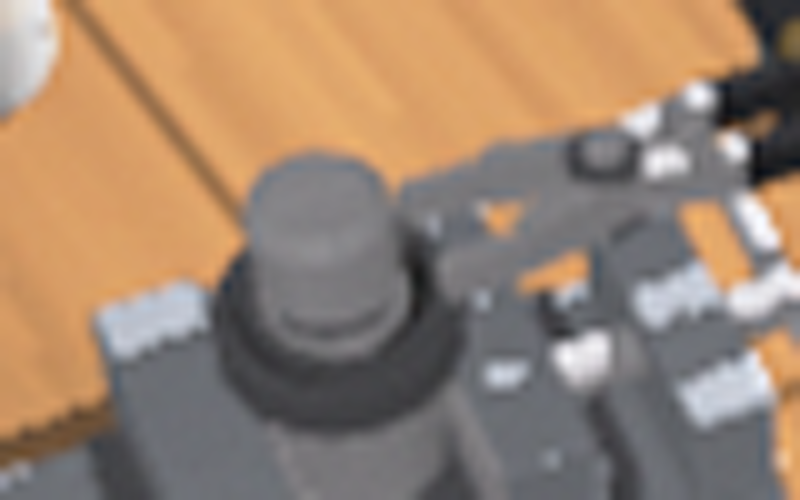

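The groove (dark line at (250,362)) is now fully visible above the ring, so the ring is just over the bearing. Continuing the touch search.

{"api": "carry_out", "payload": {
  "steps": [
    {"xyz": [0, 0, -0.1], "rot": [0, 0, 0]},
    {"xyz": [0, 0, -0.1], "rot": [0, 0, 0]}
  ]
}}

```text
t: 16.65
tool_pos: [0.4464, -0.2144, 0.1126]
orientation: [2.346, 2.036, 0.047]
force: [0.1, 0.5, -1.2]
opening: 0.0297
```

```bash
python3 ft.py
```

```text
17.05 [ 0.44632 -0.21443  0.11267] F [ 0.09 -0.26 -2.38] [0.51 0.5  0.4 ] M [ 0.038 -0.117 -0.017] [0.03  0.036 0.03 ]
```

{"api": "carry_out", "payload": {
  "steps": [
    {"xyz": [0, 0, -0.1], "rot": [0, 0, 0]},
    {"xyz": [0, 0, -0.1], "rot": [0, 0, 0]}
  ]
}}

```text
t: 17.25
tool_pos: [0.4463, -0.2144, 0.1116]
orientation: [2.346, 2.036, 0.047]
force: [-0.9, 0.5, -0.2]
opening: 0.0304
```

```bash
python3 ft.py
```

```text
17.65 [ 0.44632 -0.21442  0.11168] F [-0.22 -0.15 -0.37] [0.16 0.62 0.71] M [ 0.034 -0.188 -0.005] [0.026 0.041 0.031]
```

First contact came at TCP z of about 0.1128: the moment went from -0.02 to -0.12 and then -0.19 N·m, and Fz rose 2.5 N. That puts the ring centre at about 0.1085 there, so for 0.116 the TCP belongs at about 0.120. Raising it 0.85 cm.

{"api": "carry_out", "payload": {
  "steps": [
    {"xyz": [0, 0, 0.2], "rot": [0, 0, 0]},
    {"xyz": [0, 0, 0.5], "rot": [0, 0, 0]},
    {"xyz": [0, 0, 0.75], "rot": [0, 0, 0]},
    {"xyz": [0, 0, 0.85], "rot": [0, 0, 0]},
    {"xyz": [0, 0, 0.85], "rot": [0, 0, 0]},
    {"xyz": [0, 0, 0.85], "rot": [0, 0, 0]}
  ]
}}

```text
t: 18.25
tool_pos: [0.4462, -0.2144, 0.12]
orientation: [2.346, 2.036, 0.047]
force: [0.3, 0.6, -3.4]
opening: 0.0298
```

```bash
python3 ft.py; python3 look.py 13
python3 - <<'E'
from plant import *
from h import *
acc=[read_camera("scene")[:,:,::-1].astype(float) for _ in range(4)]
i=np.mean(acc,0)
j=((i[135:172,188:222]-20)/110*255).clip(0,255).astype(np.uint8)
a=cv2.resize(j,None,fx=11,fy=11,interpolation=cv2.INTER_CUBIC)
t=cv2.imread('pics/top13f.png')[165:202,322:362].astype(float)
t=((t-20)/130*255).clip(0,255).astype(np.uint8)
b=cv2.resize(t,None,fx=10,fy=11,interpolation=cv2.INTER_CUBIC)
cv2.imwrite("pics/c13.png",cv2.hconcat([a,b]))
cv2.imwrite("pics/w13.png",read_camera("wrist")[:,:,::-1])
E
```

```text
18.65 [ 0.44621 -0.21437  0.12006] F [ 0.2  -0.24 -2.7 ] [0.21 0.38 0.36] M [ 0.038 -0.027 -0.003] [0.022 0.02  0.026]
18.65 [ 0.44620745 -0.21437338  0.12006359] [ 0.09221512 -0.07359777 -2.62752089] 0.03026858500455462
scene 161 101
top 303 144
```

View pics/c13.png

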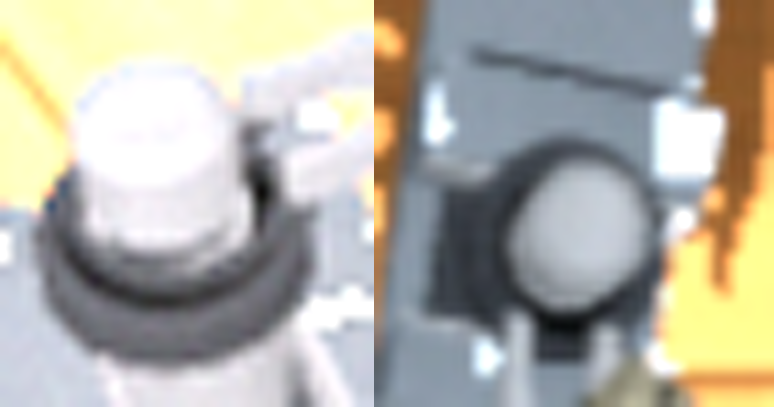

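View pics/w13.png

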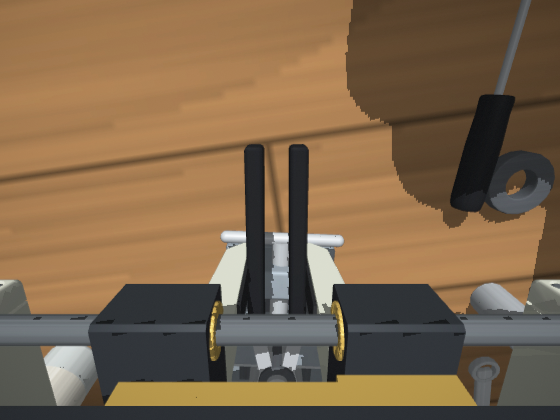

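The ring sits at groove height with a dark gap to the bearing. The side forces are about 0 and the handles are parallel. Handing in.

```bash
python3 -c "
from plant import *
print(close_job())
s=read_state();print(s['t'],s['tool_pos'],s['force'],s['opening'])"
```

```text
the job is handed in; nothing more can be done
None
the job is handed in; nothing more can be done
```

The job is handed in with the pliers still gripped at 60 N and the ring spread around the stub at the groove. I squeezed the pliers, carried the ring spread over the stub top and slid it down the shaft. I then touched the bearing's top face lightly to find the height, and raised the ring about 7.5 mm from first contact.

**Height:** the last check put the ring centre at about 0.116 m, where the groove is. The height readings disagreed by several mm. Arm kinematics gave about 0.110 m, and the camera estimates came out about 0.115 m, so I relied on the touch.

**Level:** the pliers are probably 1–2° nose-up, because my 2.6° levelling turn seems to have overcorrected. The limit is 7°.

**Centring and spread:** side force at the end was about 0 N. The ring slid freely down the 40 mm shaft, so it is within about 3 mm of centre. The handles looked parallel in the last wrist picture. The gripper opening was 30 mm, against the 33 mm given for a full squeeze.

**Other items:** I did not re-measure the other things on the bench. I saw no sign of contact with any of them.

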